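Stock the can capacitors on the shelf row in order of height

TASK

Put the four loose can capacitors (blue, orange, black and green) away on the shelf row, one standing upright on the middle of each empty mark, so that the whole row steps down in height from the tall grey capacitor already at one end to the short red one at the other. Set each one down without dropping it, knock none over, and leave the grey and the red one where they stand.

Things in the scene. Friction and masses are not known exactly. Their poses are not given: they have to be found in the camera images.
- cap_blue: can capacitor with blue sleeve, a plain upright cylinder 42 mm in diameter and 112 mm tall, about 0.21 kg; one of the four to be put away, standing loose on the bench among other parts. Origin: centre of its flat underside, z up its axis. Two screw terminals add 4 mm above that height. Grip it anywhere on its round side.
- cap_orange: can capacitor with orange sleeve, a plain upright cylinder 52 mm in diameter and 96 mm tall, about 0.27 kg; one of the four to be put away, standing loose on the bench among other parts. Origin: centre of its flat underside, z up its axis. Two screw terminals add 4 mm above that height. Grip it anywhere on its round side.
- cap_black: can capacitor with black sleeve, a plain upright cylinder 46 mm in diameter and 80 mm tall, about 0.18 kg; one of the four to be put away, standing loose on the bench among other parts. Origin: centre of its flat underside, z up its axis. Two screw terminals add 4 mm above that height. Grip it anywhere on its round side.
- cap_green: can capacitor with green sleeve, a plain upright cylinder 52 mm in diameter and 64 mm tall, about 0.18 kg; one of the four to be put away, standing loose on the bench among other parts. Origin: centre of its flat underside, z up its axis. Two screw terminals add 4 mm above that height. Grip it anywhere on its round side.
- cap_grey: can capacitor with grey sleeve, a plain upright cylinder 64 mm in diameter and 130 mm tall, about 0.55 kg; the tallest and already in its place, loose, at one end of the shelf row (which end differs from start to start). Origin: centre of its flat underside, z up its axis. Two screw terminals add 4 mm above that height. Grip it anywhere on its round side.
- cap_red: can capacitor with red sleeve, a plain upright cylinder 36 mm in diameter and 50 mm tall, about 0.07 kg; the shortest and already in its place, loose, at the other end of the shelf row. Origin: centre of its flat underside, z up its axis. Two screw terminals add 4 mm above that height. Grip it anywhere on its round side.
- mark_p: empty mark on the shelf row: flat black rubber disc, 66 mm across, on a beige steel board 22 mm high, 110 mm deep, 550 mm long, with a 13 mm lip along its far edge and ends. Six discs stand in line 84 mm apart; grey and red stand on the outermost. Origin: disc centre on the board top; y along the row, x to the far edge, z up. Along +y come p, q, r, s; this is the first.
- mark_q: empty mark on the shelf row: flat black rubber disc, 66 mm across, on a beige steel board 22 mm high, 110 mm deep, 550 mm long, with a 13 mm lip along its far edge and ends. Six discs stand in line 84 mm apart; grey and red stand on the outermost. Origin: disc centre on the board top; y along the row, x to the far edge, z up. Along +y come p, q, r, s; this is the second.
- mark_r: empty mark on the shelf row: flat black rubber disc, 66 mm across, on a beige steel board 22 mm high, 110 mm deep, 550 mm long, with a 13 mm lip along its far edge and ends. Six discs stand in line 84 mm apart; grey and red stand on the outermost. Origin: disc centre on the board top; y along the row, x to the far edge, z up. Along +y come p, q, r, s; this is the third.
- mark_s: empty mark on the shelf row: flat black rubber disc, 66 mm across, on a beige steel board 22 mm high, 110 mm deep, 550 mm long, with a 13 mm lip along its far edge and ends. Six discs stand in line 84 mm apart; grey and red stand on the outermost. Origin: disc centre on the board top; y along the row, x to the far edge, z up. Along +y come p, q, r, s; this is the last.

How it is judged (in metres and radians):
At the end, for the whole second after the job is handed in: Counting from the grey capacitor towards the red one, the four marks carry blue, orange, black, green; each stands on the board (within 6 mm in height) within 13 mm of its mark's centre, upright within 0.08 rad, released and at rest; grey and red stand upright within 12 mm of where they started (((horizontal distance between cap_grey and mark_p below 0.13 m and horizontal distance between cap_blue and mark_p below 0.013 m and z of cap_blue in the frame of mark_p between -0.006 and 0.006 m and horizontal distance between cap_orange and mark_q below 0.013 m and z of cap_orange in the frame of mark_q between -0.006 and 0.006 m and horizontal distance between cap_black and mark_r below 0.013 m and z of cap_black in the frame of mark_r between -0.006 and 0.006 m and horizontal distance between cap_green and mark_s below 0.013 m and z of cap_green in the frame of mark_s between -0.006 and 0.006 m) or (horizontal distance between cap_grey and mark_s below 0.13 m and horizontal distance between cap_blue and mark_s below 0.013 m and z of cap_blue in the frame of mark_s between -0.006 and 0.006 m and horizontal distance between cap_orange and mark_r below 0.013 m and z of cap_orange in the frame of mark_r between -0.006 and 0.006 m and horizontal distance between cap_black and mark_q below 0.013 m and z of cap_black in the frame of mark_q between -0.006 and 0.006 m and horizontal distance between cap_green and mark_p below 0.013 m and z of cap_green in the frame of mark_p between -0.006 and 0.006 m)) and angle between each of cap_blue, cap_orange, cap_black, cap_green, cap_grey, cap_red's own z axis and vertical below 0.08 rad and linear speed of each of cap_blue, cap_orange, cap_black, cap_green, cap_grey, cap_red below 0.02 m/s and distance of each of cap_grey, cap_red from where it was at the start of the episode below 0.012 m); the robot touches nothing.
It fails at once if a capacitor is knocked over (tilted more than 0.9 rad) (angle between any of cap_blue, cap_orange, cap_black, cap_green, cap_grey, cap_red's own z axis and vertical above 0.9 rad).
It fails at once if the grey or the red capacitor is pushed more than 20 mm from its place (distance of any of cap_grey, cap_red from where it was at the start of the episode above 0.02 m).
It fails at once if a capacitor to be put away is dropped (it moves faster than 0.45 m/s out of the fingers, as after a fall of about 10 mm) ((linear speed of cap_blue above 0.45 m/s and contact force between cap_blue and the fingers below 0.05 N) or (linear speed of cap_orange above 0.45 m/s and contact force between cap_orange and the fingers below 0.05 N) or (linear speed of cap_black above 0.45 m/s and contact force between cap_black and the fingers below 0.05 N) or (linear speed of cap_green above 0.45 m/s and contact force between cap_green and the fingers below 0.05 N)).
It also fails if it takes over 109 s, if anything falls off the work surface, if the arm or the gripper's body presses on something with over 40 N, if the wrist force passes 120 N, or if a joint passes its speed limit or range.

ROBOT

A 6-joint arm with a two-finger parallel gripper is mounted at the origin on the work surface. World frame = base frame: x ahead of the robot, y to its left, z up, the work surface at z = 0. Lengths are in mm, angles in rad, forces in N, time in s.
With the tool pointing down it reaches from about 325 to 775 mm from the base axis. Payload 5.5 kg.
Tool frame: the origin (TCP) lies between the finger pads; the fingertips stand 14 mm ahead of it and the grasp point (between the pads) lies 5 mm behind it; x points along the fingers, y is the direction in which the jaws open and shut, and the axes are right-handed (so a half turn about x gives the same grasp; the last joint's range is limited). The gripper opens to 85 mm and grips with 20 to 120 N. Pads are 22 mm wide; open, the fingers measure 114 mm over their backs; the gripper's body (76 mm by 85 mm) begins 54 mm behind the grasp point. The pads swing forward as they close: fully open they stand 13 mm farther back than shut.
Start: joints at [1.054, 0.091, 1.231, -0, 1.82, -0.057], TCP at [266.268, 537.697, 245.275] pointing down, gripper open.
Joint ranges: [-2.87, 2.87], [-0.86, 2.18], [0.17, 2.46], [-1.51, 4.65], [0.06, 2.69], [-2.65, 2.65]. Speed limits (rad/s): [2.57, 2.57, 3.01, 3.14, 3.14, 3.14].

INTERFACE

Orientations are given as a 3x3 rotation matrix whose columns are the frame's x, y, z axes.
In Python, from bench import arm gives the robot as it stands.
- The arm moves only by the tool send_rows, never from a script. Its arguments are lists of equal length, an entry for each row: "gripper": the gripper's target within -1 to 1 (shut at 1, half-way at 0, fully open at -1); "travel": the shift along the world's x, y, z scaled (see below), a list of three; "yaw": the turn about the world's z scaled (see below). In form: {"gripper": [gripper, ...], "travel": [[x, y, z], ...], "yaw": [yaw, ...]}. A call has 1 to 10 rows; each row shifts and turns the commanded pose from where the row before left it; what a row does not reach is not made up. The controller multiplies each number of a shift by 40 cm and each number of a turn by 2 rad. A row lasts 1/10 s, in which the tool goes at most 50 mm and 8.59 degrees, less where a joint would pass 70% of its speed; a pose out of reach is approached as far as the arm can. A call with a number of a shift or a turn outside -1 to 1 is refused whole. A call with a gripper value outside its range is refused whole. The fingers move at their own pace and stop on an object; "newtons" is the grip in N (left out, the last holds). Time passes only in rows, so rows that do not move let the fingers close. It gives the time, the measured TCP pose, the force and the opening at its end, in the units of the state.
- arm.state(): the state, without advancing time (a new reading comes with each control period).
- arm.read_camera(name): name is "scene" or "top" or "wrist"; returns the picture (400x640x3 uint8, red, green, blue); there is no depth.
- arm.camera_params(name): a dict with "K" (3x3 intrinsics, pixels), "view" (4x4, takes a point from world to camera coordinates). Camera axes: x right, y up, looking along -z (the intrinsics and any distortion apply to the point x, -y, -z); pixel columns grow to the right and rows downward; lengths in mm; the calibration is good to about 2 mm. The wrist camera is an equidistant fisheye: a pixel r from the principal point sees the ray r / f radians off the axis. A picture is of the moment at which its call begins: read the wrist's pose just before it. camera_params takes no time and is no camera call; for the wrist camera it gives the pose at the moment of the call.
- arm.close_job(): hands the job in, once; it reports no verdict.
The state is a dict: "time": time; "joint_positions": joint angles; "qd": joint speeds; "effort": joint torques, N m; "tcp_pos": TCP position; "tcp_rot": TCP orientation; "ft_force": force on the tool from outside, world axes, zero at the start; "moment": the same for the moment, N m; "width": finger opening in mm.
Only numpy, scipy, OpenCV 4.12 (cv2) and the standard library are available. Lean on these libraries where they do the work, as an engineer would, in place of code of your own. Each camera call takes 0.05 s, during which the arm holds its last target. There are 200 camera calls.

## Working session

There is one attempt and no reset: what is moved stays moved. The work goes in short steps, Python scripts to look and compute and a tool call to move; the robot and the scene stay as the last step left them, time stands still between calls to the robot, and variables do not carry over. Pictures are saved under pics/ and viewed, about 12 in all and at most 16, crops included, and the job is handed in when it is done.

Besides the shell and the picture viewer there is one more tool, called by a JSON object that holds its "op" and its "data", one argument or row to a line. send_rows: Moves the arm, as the interface text tells. Its arguments: {"type":"object","properties":{"gripper":{"type":"array","items":{"type":"number"}},"travel":{"type":"array","items":{"type":"array","items":{"type":"number","minimum":-1,"maximum":1}}},"yaw":{"type":"array","items":{"type":"number","minimum":-1,"maximum":1}},"newtons":{"type":"number"}},"required":["gripper","travel","yaw"]}

```bash
mkdir -p pics; ls
python3 - <<'E'
from bench import arm
import cv2
s=arm.state(); print(s['time'],s['tcp_pos'],s['tcp_rot'],s['width'])
for n in('scene','top'):
    im=arm.read_camera(n); cv2.imwrite(f'pics/{n}0.png',im[:,:,::-1]); p=arm.camera_params(n); print(n,p['K'],p['view'],p.keys())
E
```

```text
pics
0.0 [266.1181873  537.46191706 244.1234796 ] [[-9.84842821e-04  4.43722895e-01  8.96163502e-01]
 [-1.72654797e-03  8.96161847e-01 -4.43723972e-01]
 [-9.99998025e-01 -1.98426765e-03 -1.16469696e-04]] 85.10818321123052
scene [[458.85591853   0.         312.62948912]
 [  0.         458.85591853 199.31390875]
 [  0.           0.           1.        ]] [[ 8.31172457e-01  5.55994183e-01 -4.77654672e-03 -4.44493393e+02]
 [-4.28520446e-01  6.46034820e-01  6.31671781e-01  1.82551346e+02]
 [ 3.54291651e-01 -5.22981339e-01  7.75221224e-01 -1.21341582e+03]
 [ 0.00000000e+00  0.00000000e+00  0.00000000e+00  1.00000000e+00]] dict_keys(['K', 'view'])
top [[427.58245016   0.         321.5697425 ]
 [  0.         427.58245016 206.24657359]
 [  0.           0.           1.        ]] [[-1.52397311e-03 -9.99998630e-01 -6.46421345e-04 -1.36033051e+01]
 [ 9.96896763e-01 -1.57012219e-03  7.87043701e-02 -5.52815112e+02]
 [-7.87052772e-02 -5.24472003e-04  9.96897790e-01 -1.05885639e+03]
 [ 0.00000000e+00  0.00000000e+00  0.00000000e+00  1.00000000e+00]] dict_keys(['K', 'view'])
```

View pics/top0.png

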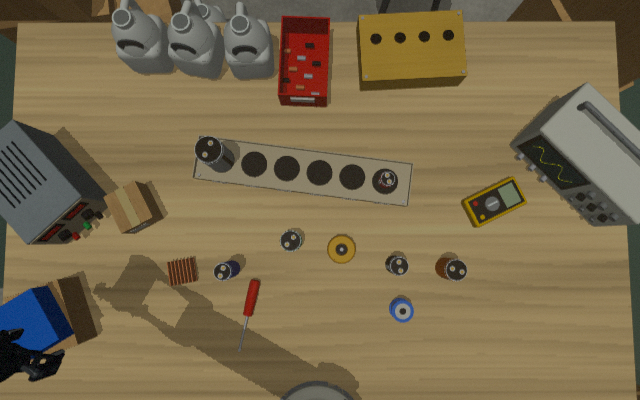

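View pics/scene0.png

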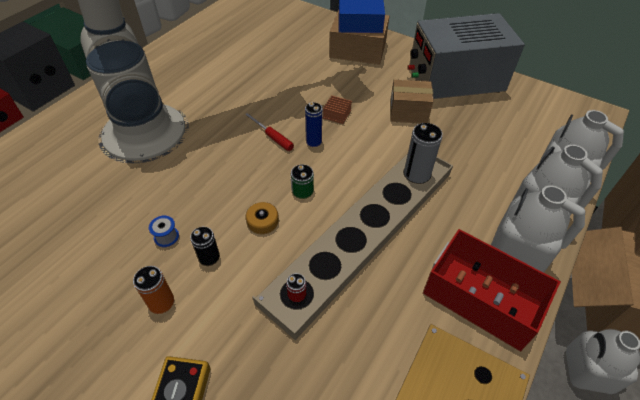

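The top view shows the row with grey at the left (+y) end, top at about (209,149), and red at (385,180). The empty discs are at about (254,164), (287,169), (319,173) and (352,177). The loose caps are blue (225,270), green (291,240), black (398,265) and orange (456,269). The scene view agrees, so blue goes to s, orange to r, black to q and green to p.

```bash
cat > h.py <<'E'
from bench import arm
import cv2, numpy as np
def ray(name,uv,z,p=None):
    p=p or arm.camera_params(name); K=p['K'];V=p['view']
    a=(uv[0]-K[0,2])/K[0,0]; b=(uv[1]-K[1,2])/K[1,1]
    if name=='wrist':
        r=np.hypot(a,b); s=np.sin(r)/r if r>1e-9 else 1; d=np.array([a*s,-b*s,-np.cos(r)])
    else: d=np.array([a,-b,-1.])
    R=V[:3,:3]; c=-R.T@V[:3,3]; d=R.T@d
    return c+d*(z-c[2])/d[2]
E
python3 - <<'E'
from h import *
im=cv2.imread('pics/top0.png'); g=cv2.cvtColor(im,cv2.COLOR_BGR2GRAY)
m=(g<60).astype('uint8')
m[:140]=0;m[200:]=0
n,l,st,c=cv2.connectedComponentsWithStats(m)
for i in range(1,n):
    if st[i,4]>200: print(st[i],c[i],ray('top',c[i],22.))
# terminals: bright, low-sat spots near each cap top
for nm,(u,v),h in(('blue',(222,270),112),('green',(290,240),64),('black',(398,265),80),('orange',(456,269),96)):
    s=im[v-18:v+18,u-18:u+18]; cv2.imwrite(f'/tmp/{nm}.png',s)
    print(nm,ray('top',(u,v),h))
a=np.hstack([cv2.resize(cv2.imread(f'/tmp/{k}.png'),(390,390),interpolation=cv2.INTER_CUBIC) for k in('blue','green')])
b=np.hstack([cv2.resize(cv2.imread(f'/tmp/{k}.png'),(390,390),interpolation=cv2.INTER_CUBIC) for k in('black','orange')])
cv2.imwrite('pics/crop1.png',cv2.resize(np.vstack([a,b]),(576,576)))
E
```

```text
[  32  140   75   60 1574] [ 70.70076239 169.18614994] [648.40170444 623.90787471  22.        ]
[195 140  26  22 406] [207.80295567 149.77093596] [697.91517453 275.8672098   22.        ]
[ 516  140   75   50 1645] [552.81094225 164.08571429] [ 659.51373407 -603.30431825   22.        ]
[212 145  23  27 274] [225.47445255 160.4379562 ] [670.27985582 230.28399295  22.        ]
[242 152  25  25 491] [253.90427699 163.59674134] [662.02072015 157.72712651  22.        ]
[274 156  26  25 494] [286.39473684 167.91295547] [650.77858389  74.91006959  22.        ]
[307 160  25  25 493] [319.09533469 172.15415822] [639.74726963  -8.30048368  22.        ]
[339 165  26  24 487] [351.88501027 176.49075975] [628.48958574 -91.59627091  22.        ]
[372 169  26  25 298] [383.08724832 182.4261745 ] [ 613.16852463 -170.66788364   22.        ]
[474 180  50  20 221] [497.13122172 192.52941176] [ 586.92360782 -459.13243156   22.        ]
blue [399.63926709 213.6384616  112.        ]
green [467.86780029  61.83159198  64.        ]
black [ 408.53894271 -195.02185507   80.        ]
orange [ 400.03618076 -326.93222469   96.        ]
```

View pics/crop1.png

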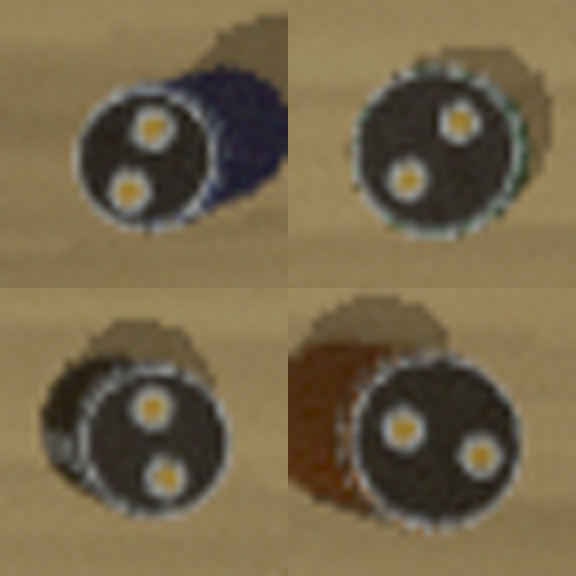

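The crop shows the four top faces clearly. Their centres in full-image pixels are blue (221.9,271.1), green (290,240.2), black (398.6,265.3) and orange (456.3,269.5).

Run:
```python
from h import *
for nm,uv,h in(('blue',(221.9,271.1),112),('green',(290,240.2),64),('black',(398.6,265.3),80),('orange',(456.3,269.5),96)):
    print(nm,ray('top',uv,h).round(1))
print(ray('top',(385.5,180.5),22).round(1))
```

```text
blue [397.1 213.8 112. ]
green [467.4  61.8  64. ]
black [ 407.8 -196.4   80. ]
orange [ 398.9 -327.6   96. ]
[ 618.1 -176.9   22. ]
```

{"op": "send_rows", "data": {
  "gripper": [-1,-1,-1,-1,-1,-1,-1,-1,-1,-1],
  "travel": [
    [0.036,-0.09,-0.01],
    [0.036,-0.09,-0.01],
    [0.036,-0.09,-0.01],
    [0.036,-0.09,-0.01],
    [0.036,-0.09,-0.01],
    [0.036,-0.09,-0.01],
    [0.036,-0.09,-0.01],
    [0.036,-0.09,-0.01],
    [0.036,-0.09,-0.01],
    [0,0,0]
  ],
  "yaw": [-0.069,-0.069,-0.069,-0.069,-0.069,-0.069,-0.069,-0.069,-0.069,0],
  "newtons": 40
}}

```text
time: 1.1
tcp_pos: [396.8, 210.1, 208.3]
tcp_rot: [[-0.001, 0.99, -0.139], [-0.002, -0.139, -0.99], [-1.0, -0.0, 0.002]]
ft_force: [0.8, 0.2, -0.2]
width: 85.6
```

```bash
cat > look.py <<'E'
import sys
from h import *
s=arm.state(); p=arm.camera_params('wrist'); im=arm.read_camera('wrist')
print(s['time'],s['tcp_pos'].round(1),s['tcp_rot'].round(3).tolist(),s['width'],s['ft_force'])
cv2.imwrite(f'pics/{sys.argv[1]}.png',im[:,:,::-1]); np.savez(f'pics/{sys.argv[1]}.npz',K=p['K'],view=p['view'])
E
python3 look.py w1
```

```text
1.1 [396.8 210.1 208.3] [[-0.001, 0.99, -0.139], [-0.002, -0.139, -0.99], [-1.0, -0.0, 0.002]] 85.64584476651194 [ 0.76635411  0.21326083 -0.17912769]
```

View pics/w1.png

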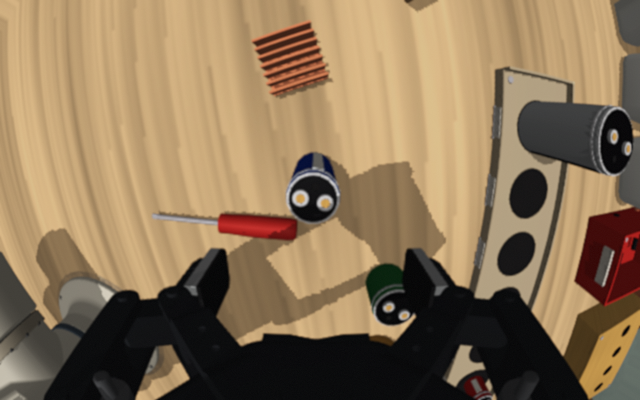

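The wrist view shows the blue top centred at about (313,200), its terminals at (301,199) and (325,203), and discs s and r at (528,193) and (516,254). The green top is at (394,307), near the right finger.

Run:
```python
from h import *
p=dict(np.load('pics/w1.npz'))
for uv,z in(((313,201),116),((313.5,199.5),112),((394,307),66),((528,193.5),22),((516,254),22)): print(uv,ray('wrist',uv,z,p).round(1))
```

```text
(313, 201) [395.6 216.3 116. ]
(313.5, 199.5) [396.  216.2 112. ]
(394, 307) [463.5  68.7  66. ]
(528, 193.5) [659.6 159.8  22. ]
(516, 254) [648.9  76.4  22. ]
```

{"op": "send_rows", "data": {
  "gripper": [-1,-1,-1,-1,-1,1,1,1,1,1],
  "travel": [
    [0,0.013,-0.06],
    [0,0,-0.09],
    [0,0,-0.09],
    [0,0,-0.06],
    [0,0,0],
    [0,0,0],
    [0,0,0],
    [0,0,0],
    [0,0,0],
    [0,0,0]
  ],
  "yaw": [0,0,0,0,0,0,0,0,0,0],
  "newtons": 40
}}

```text
time: 2.15
tcp_pos: [396.7, 219.5, 91.5]
tcp_rot: [[0.003, 0.991, -0.13], [0.002, -0.13, -0.991], [-1.0, 0.003, -0.002]]
ft_force: [-2.8, 0.1, 5.9]
width: 41.1
```

{"op": "send_rows", "data": {
  "gripper": [1,1,1,1],
  "travel": [
    [0,0,0],
    [0,0,0.05],
    [0,0,0.08],
    [0,0,0.02]
  ],
  "yaw": [0,0,0,0]
}}

```text
time: 2.55
tcp_pos: [397.2, 219.4, 152.9]
tcp_rot: [[0.005, 0.991, -0.131], [0.002, -0.131, -0.991], [-1.0, 0.005, -0.003]]
ft_force: [0.7, 0.6, -1.7]
width: 40.9
```

```bash
python3 look.py w2
python3 - <<'E'
from h import *
for i in range(3):
    s=arm.state(); print(s['time'],s['tcp_pos'].round(1),s['width'],s['ft_force'].round(1)); arm.camera_params('wrist');arm.read_camera('top')
E
```

```text
2.55 [397.2 219.4 152.9] [[0.005, 0.991, -0.131], [0.002, -0.131, -0.991], [-1.0, 0.005, -0.003]] 40.890628914225 [ 0.668721    0.5504509  -1.74730357]
2.6 [397.2 219.5 152.7] 40.888921558004114 [ 0.7 -0.1 -0.6]
2.65 [396.7 219.2 150.7] 40.79169725657678 [ 1.  -0.4 -1.6]
2.7 [396.  218.9 149. ] 41.309809304215705 [-0.1 -0.4 -2.8]
```

View pics/w2.png

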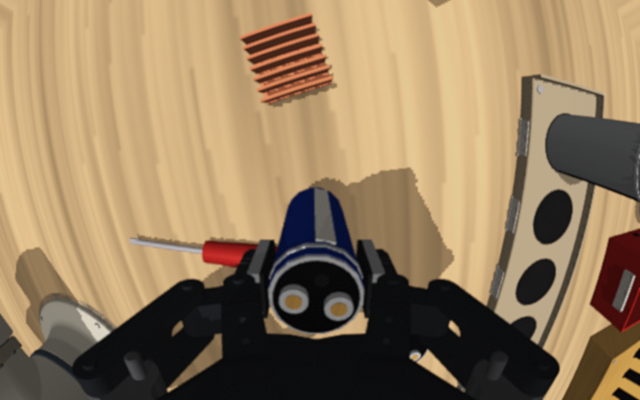

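The blue cap is held between the pads, with its top centre at about (316,292) and its terminals at (293,300) and (339,307). The pose settles onto the commanded one.

Run:
```python
from h import *
p=dict(np.load('pics/w2.npz'))
for uv,z in(((316,291),175.4),((316,303.5),179.4)): print(uv,(ray('wrist',uv,z,p)-[397.2,219.5,0]).round(1))
for uv in((553,217),(535,282)): print(uv,ray('wrist',uv,22,p).round(1))
```

```text
(316, 291) [  0.3   2.3 175.4]
(316, 303.5) [ -0.2  -1.2 179.4]
(553, 217) [660.6 159.5  22. ]
(535, 282) [648.   76.5  22. ]
```

{"op": "send_rows", "data": {
  "gripper": [1,1,1,1,1,1,1,1,1,1],
  "travel": [
    [0.045,-0.01,0],
    [0.09,-0.02,0],
    [0.1,-0.0225,0],
    [0.1,-0.0225,0],
    [0.1,-0.0225,0],
    [0.1,-0.0225,0],
    [0.0825,-0.0185,0],
    [0.045,-0.01,0],
    [0,0,0],
    [0,0,0]
  ],
  "yaw": [0,0,0,0,0,0,0,0,0,0]
}}

```text
time: 3.75
tcp_pos: [660.0, 159.3, 146.6]
tcp_rot: [[-0.004, 0.991, -0.131], [-0.001, -0.131, -0.991], [-1.0, -0.004, 0.001]]
ft_force: [0.6, -0.6, -2.5]
width: 41.0
```

{"op": "send_rows", "data": {
  "gripper": [1,1,1,1,1,1],
  "travel": [
    [0,0,-0.03],
    [0,0,-0.03],
    [0,0,-0.02],
    [0,0,-0.012],
    [0,0,0],
    [0,0,0]
  ],
  "yaw": [0,0,0,0,0,0]
}}

```text
time: 4.35
tcp_pos: [660.4, 159.9, 113.4]
tcp_rot: [[0.0, 0.991, -0.13], [0.0, -0.13, -0.991], [-1.0, 0.0, -0.0]]
ft_force: [-3.5, 1.1, 3.1]
width: 40.7
```

```bash
python3 look.py w3
```

```text
4.35 [660.4 159.9 113.4] [[0.0, 0.991, -0.13], [0.0, -0.13, -0.991], [-1.0, 0.0, -0.0]] 40.65820566359694 [-3.52644805  1.13626575  3.12211051]
```

View pics/w3.png

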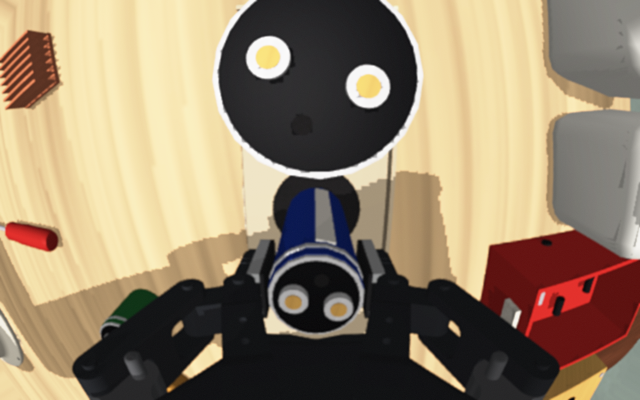

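Blue stands on disc s, with the disc visible behind it at about (316,205), and the force shows contact. Releasing.

{"op": "send_rows", "data": {
  "gripper": [-1,-1,-1,-1,-1,-1,-1,-1,-1,-1],
  "travel": [
    [0,0,0],
    [0,0,0],
    [0,0,0],
    [0,0,0],
    [0,0,0.03],
    [0,0,0.06],
    [0,0,0.08],
    [0,0,0.06],
    [-0.04,-0.07,0],
    [-0.055,-0.105,0]
  ],
  "yaw": [0,0,0,0,0,0,0,0,0,0]
}}

```text
time: 5.4
tcp_pos: [623.4, 90.6, 206.5]
tcp_rot: [[0.003, 0.992, -0.127], [0.001, -0.127, -0.992], [-1.0, 0.003, -0.001]]
ft_force: [0.4, -0.8, 0.2]
width: 85.4
```

{"op": "send_rows", "data": {
  "gripper": [-1,-1,-1,-1,-1,-1,-1,-1,-1,-1],
  "travel": [
    [-0.055,-0.105,0],
    [-0.055,-0.105,0],
    [-0.055,-0.105,0],
    [-0.055,-0.105,0],
    [-0.055,-0.105,0],
    [-0.055,-0.105,0],
    [-0.055,-0.105,0],
    [-0.055,-0.105,0],
    [-0.055,-0.105,0],
    [0,0,0]
  ],
  "yaw": [0,0,0,0,0,0,0,0,0,0]
}}

```text
time: 6.4
tcp_pos: [422.2, -293.0, 205.5]
tcp_rot: [[-0.0, 0.99, -0.138], [-0.003, -0.138, -0.99], [-1.0, 0.0, 0.003]]
ft_force: [0.1, 0.2, -0.1]
width: 85.4
```

{"op": "send_rows", "data": {
  "gripper": [-1,-1,-1,-1],
  "travel": [
    [-0.055,-0.095,0],
    [0,0,0],
    [0,0,0],
    [0,0,0]
  ],
  "yaw": [0,0,0,0]
}}

```text
time: 6.8
tcp_pos: [403.5, -325.7, 205.0]
tcp_rot: [[0.001, 0.992, -0.13], [0.0, -0.13, -0.992], [-1.0, 0.001, -0.0]]
ft_force: [0.0, -0.3, -0.2]
width: 85.8
```

```bash
python3 look.py w4
```

```text
6.8 [ 403.5 -325.7  205. ] [[0.001, 0.992, -0.13], [0.0, -0.13, -0.992], [-1.0, 0.001, -0.0]] 85.75279164383521 [ 0.01053909 -0.26853401 -0.23938214]
```

View pics/w4.png

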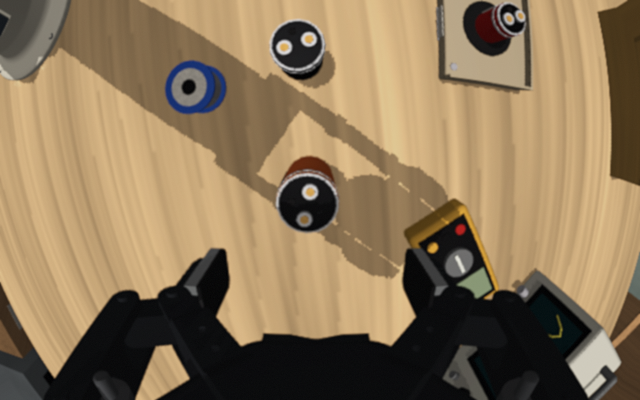

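The wrist view shows the orange top at about (307,201), black at (297,48), and nothing near the fingers except the multimeter, which is low and off to the right.

Run:
```python
from h import *
p=dict(np.load('pics/w4.npz'))
for uv,z in(((307,201),96),((307,205),100),((297.5,48),80)): print(uv,ray('wrist',uv,z,p).round(1))
im=arm.read_camera('top'); cv2.imwrite('pics/t2.png',im[:,:,::-1])
```

```text
(307, 201) [ 396.8 -323.6   96. ]
(307, 205) [ 396.6 -325.7  100. ]
(297.5, 48) [ 405.4 -199.7   80. ]
```

{"op": "send_rows", "data": {
  "gripper": [-1,-1,-1,-1,-1,-1,1,1,1,1],
  "travel": [
    [-0.0125,0,-0.06],
    [0,0,-0.1],
    [0,0,-0.1],
    [0,0,-0.05],
    [0,0,-0.02],
    [0,0,0],
    [0,0,0],
    [0,0,0],
    [0,0,0],
    [0,0,0]
  ],
  "yaw": [0,0,0,0,0,0,0,0,0,0]
}}

```text
time: 7.9
tcp_pos: [398.5, -327.2, 74.6]
tcp_rot: [[0.002, 0.991, -0.131], [-0.002, -0.131, -0.991], [-1.0, 0.002, 0.002]]
ft_force: [-1.5, 0.9, 6.3]
width: 51.4
```

{"op": "send_rows", "data": {
  "gripper": [1,1,1,1,1,1],
  "travel": [
    [0,0,0],
    [0,0,0.05],
    [0,0,0.08],
    [0,0,0.05],
    [0,0,0],
    [0,0,0]
  ],
  "yaw": [0,0,0,0,0,0]
}}

```text
time: 8.5
tcp_pos: [397.8, -326.5, 143.9]
tcp_rot: [[0.0, 0.991, -0.131], [0.0, -0.131, -0.991], [-1.0, 0.0, -0.0]]
ft_force: [0.2, 0.1, -2.7]
width: 51.0
```

```bash
python3 look.py w5
```

```text
8.5 [ 397.8 -326.5  143.9] [[0.0, 0.991, -0.131], [0.0, -0.131, -0.991], [-1.0, 0.0, -0.0]] 51.0160983734474 [ 0.19517651  0.09945295 -2.69648813]
```

View pics/w5.png

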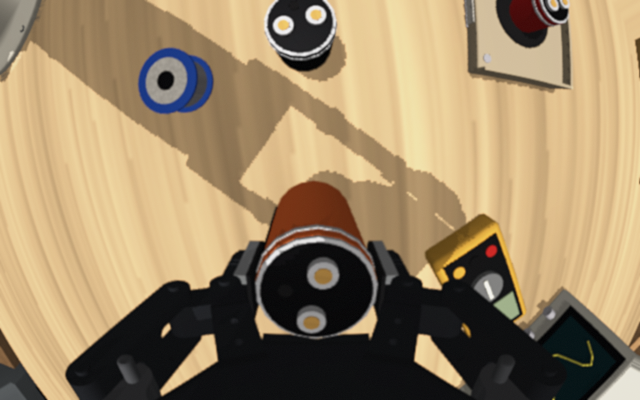

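Run:
```python
from h import *
im=cv2.imread('pics/t2.png')
cv2.imwrite('pics/crop2.png',cv2.resize(im[130:215,185:420],None,fx=3.3,fy=3.3,interpolation=cv2.INTER_CUBIC))
```

```text
(no output)
```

View pics/crop2.png

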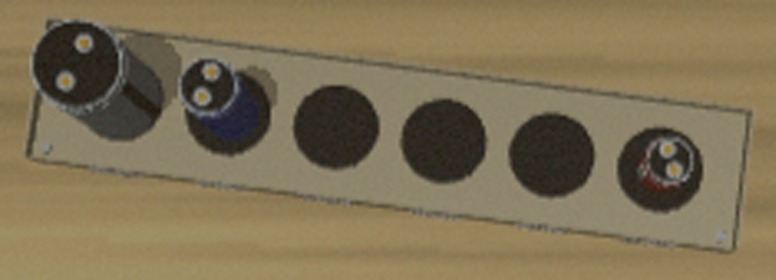

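Orange is held, with its top centre at about (316,281). The top crop shows blue upright on disc s, its top at crop (209,86).

Run:
```python
from h import *
print(ray('top',(247.9,155.6),134).round(1))
p=dict(np.load('pics/w5.npz'))
s=(ray('wrist',(316.5,281),96+72,p)-[397.9,-326.5,0]).round(1);print(s)
```

```text
[660.3 153.7 134. ]
[  1.4   8.2 168. ]
```

{"op": "send_rows", "data": {
  "gripper": [1,1,1,1,1,1,1,1,1,1],
  "travel": [
    [0,0,0.07],
    [0.03,0.048,0],
    [0.0625,0.0997,0],
    [0.0625,0.0997,0],
    [0.0625,0.0997,0],
    [0.0625,0.0997,0],
    [0.0625,0.0997,0],
    [0.0625,0.0997,0],
    [0.0625,0.0997,0],
    [0.0625,0.0997,0]
  ],
  "yaw": [0,0,0,0,0,0,0,0,0,0]
}}

```text
time: 9.55
tcp_pos: [609.8, 13.6, 169.8]
tcp_rot: [[-0.004, 0.991, -0.131], [0.0, -0.131, -0.991], [-1.0, -0.004, 0.0]]
ft_force: [0.2, -1.4, -0.8]
width: 51.4
```

{"op": "send_rows", "data": {
  "gripper": [1,1,1,1,1,1,1,1,1,1],
  "travel": [
    [0.0625,0.0997,0],
    [0.0375,0.0597,0],
    [0,0,0],
    [0,0,0],
    [0,0,-0.04],
    [0,0,-0.06],
    [0,0,-0.05],
    [0,0,-0.025],
    [0,0,-0.012],
    [0,0,0]
  ],
  "yaw": [0,0,0,0,0,0,0,0,0,0]
}}

```text
time: 10.55
tcp_pos: [649.8, 74.8, 97.9]
tcp_rot: [[0.0, 0.991, -0.132], [-0.0, -0.132, -0.991], [-1.0, 0.0, -0.0]]
ft_force: [0.4, 0.3, -2.4]
width: 50.9
```

{"op": "send_rows", "data": {
  "gripper": [1,1],
  "travel": [
    [0,0,0],
    [0,0,0]
  ],
  "yaw": [0,0]
}}

```text
time: 10.75
tcp_pos: [650.3, 75.4, 98.5]
tcp_rot: [[0.002, 0.991, -0.131], [0.0, -0.131, -0.991], [-1.0, 0.002, -0.0]]
ft_force: [-0.5, 0.6, -2.6]
width: 51.1
```

{"op": "send_rows", "data": {
  "gripper": [1,1,1,1],
  "travel": [
    [0,0,-0.004],
    [0,0,0],
    [0,0,0],
    [0,0,0]
  ],
  "yaw": [0,0,0,0]
}}

```text
time: 11.15
tcp_pos: [650.3, 75.5, 96.8]
tcp_rot: [[0.001, 0.991, -0.131], [0.0, -0.131, -0.991], [-1.0, 0.001, -0.0]]
ft_force: [-0.0, 0.3, 0.8]
width: 51.1
```

{"op": "send_rows", "data": {
  "gripper": [-1,-1,-1,-1,-1,-1,-1,-1,-1,-1],
  "travel": [
    [0,0,0],
    [0,0,0],
    [0,0,0],
    [0,0,0],
    [0,0,0.03],
    [0,0,0.06],
    [0,0,0.09],
    [0,0,0.08],
    [-0.076,-0.0851,0],
    [-0.076,-0.0851,0]
  ],
  "yaw": [0,0,0,0,0,0,0,0,0,0]
}}

```text
time: 12.15
tcp_pos: [589.4, 7.3, 202.5]
tcp_rot: [[0.004, 0.992, -0.129], [-0.0, -0.129, -0.992], [-1.0, 0.004, -0.0]]
ft_force: [-0.2, -0.8, 0.3]
width: 85.5
```

{"op": "send_rows", "data": {
  "gripper": [-1,-1,-1,-1,-1,-1,-1,-1,-1,-1],
  "travel": [
    [-0.076,-0.0851,0],
    [-0.076,-0.0851,0],
    [-0.076,-0.0851,0],
    [-0.076,-0.0851,0],
    [-0.076,-0.0851,0],
    [-0.076,-0.0851,0],
    [0,0,0],
    [0,0,0],
    [0,0,0],
    [0,0,0]
  ],
  "yaw": [0,0,0,0,0,0,0,0,0,0]
}}

```text
time: 13.15
tcp_pos: [407.4, -195.9, 200.3]
tcp_rot: [[0.0, 0.992, -0.129], [0.0, -0.129, -0.992], [-1.0, 0.0, -0.0]]
ft_force: [0.4, -0.2, -0.7]
width: 85.5
```

```bash
python3 look.py w6
python3 - <<'E'
from h import *
im=arm.read_camera('top')[:,:,::-1]
w=cv2.imread('pics/w6.png')
a=cv2.resize(im[130:215,185:420],(640,231),interpolation=cv2.INTER_CUBIC)
cv2.imwrite('pics/c3.png',np.vstack([a,w[:350]]))
E
```

```text
13.15 [ 407.4 -195.9  200.3] [[0.0, 0.992, -0.129], [0.0, -0.129, -0.992], [-1.0, 0.0, -0.0]] 85.5445615353137 [ 0.42450571 -0.19815002 -0.73833076]
```

View pics/c3.png

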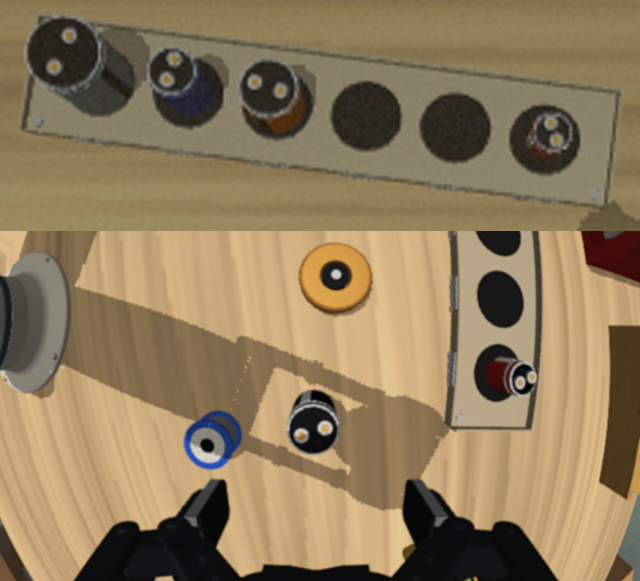

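Orange is upright on disc r, its top at composite pixel (270,86). The black top sits at wrist pixel (314,197), and the blue spool at about (212,209) is to the left.

Run:
```python
from h import *
print(ray('top',(283.7,161.1),118).round(1))
p=dict(np.load('pics/w6.npz'))
for uv,z in(((314,197),80),((236,210),30),((500,68),22)): print(uv,ray('wrist',uv,z,p).round(1))
```

```text
[650.5  73.2 118. ]
(314, 197) [ 406.2 -194.4   80. ]
(236, 210) [ 321.5 -212.    30. ]
(500, 68) [626.  -90.4  22. ]
```

{"op": "send_rows", "data": {
  "gripper": [-1,-1,-1,-1,-1,-1,1,1,1,1],
  "travel": [
    [0,0,-0.06],
    [0,0,-0.1],
    [0,0,-0.1],
    [0,0,-0.07],
    [0,0,-0.03],
    [0,0,0],
    [0,0,0],
    [0,0,0],
    [0,0,0],
    [0,0,0]
  ],
  "yaw": [0,0,0,0,0,0,0,0,0,0]
}}

```text
time: 14.25
tcp_pos: [407.6, -197.4, 58.2]
tcp_rot: [[0.003, 0.991, -0.131], [-0.002, -0.131, -0.991], [-1.0, 0.003, 0.001]]
ft_force: [-1.0, 0.0, 6.6]
width: 44.9
```

{"op": "send_rows", "data": {
  "gripper": [1,1,1,1,1,1],
  "travel": [
    [0,0,0],
    [0,0,0],
    [0,0,0.05],
    [0,0,0.1],
    [0,0,0.07],
    [0,0,0]
  ],
  "yaw": [0,0,0,0,0,0]
}}

```text
time: 14.85
tcp_pos: [408.5, -197.9, 149.4]
tcp_rot: [[0.008, 0.991, -0.131], [-0.004, -0.131, -0.991], [-1.0, 0.008, 0.003]]
ft_force: [-0.0, -0.9, -1.1]
width: 44.7
```

{"op": "send_rows", "data": {
  "gripper": [1,1,1,1,1,1,1,1,1,1],
  "travel": [
    [0.04,0.032,0],
    [0.09,0.073,0],
    [0.1,0.081,0],
    [0.1,0.081,0],
    [0.1,0.081,0],
    [0.1,0.081,0],
    [0.05,0.041,0],
    [0,0,0],
    [0,0,0],
    [0,0,-0.04]
  ],
  "yaw": [0,0,0,0,0,0,0,0,0,0]
}}

```text
time: 15.85
tcp_pos: [634.7, -13.4, 130.0]
tcp_rot: [[0.004, 0.991, -0.131], [-0.001, -0.131, -0.991], [-1.0, 0.004, 0.0]]
ft_force: [0.3, -0.9, -0.3]
width: 44.9
```

{"op": "send_rows", "data": {
  "gripper": [1,1,1,1,1,1,1],
  "travel": [
    [0,0,-0.06],
    [0,0,-0.04],
    [0,0,-0.015],
    [0,0,-0.006],
    [0,0,0],
    [0,0,0],
    [0,0,0]
  ],
  "yaw": [0,0,0,0,0,0,0]
}}

```text
time: 16.55
tcp_pos: [634.0, -13.0, 80.1]
tcp_rot: [[0.0, 0.991, -0.131], [-0.0, -0.131, -0.991], [-1.0, 0.0, 0.0]]
ft_force: [-1.8, -0.4, 1.8]
width: 45.3
```

Four rows went slightly over 50 mm and were clipped, so black is about 6 mm short. I'll lift it a little and shift.

{"op": "send_rows", "data": {
  "gripper": [1,1,1,1,1,1,1,1],
  "travel": [
    [0,0,0.02],
    [0.006,0.005,0],
    [0.007,0.006,0],
    [0,0,0],
    [0,0,-0.014],
    [0,0,-0.006],
    [0,0,0],
    [0,0,0]
  ],
  "yaw": [0,0,0,0,0,0,0,0]
}}

```text
time: 17.35
tcp_pos: [639.3, -8.0, 80.1]
tcp_rot: [[0.0, 0.991, -0.131], [0.0, -0.131, -0.991], [-1.0, 0.0, -0.0]]
ft_force: [-1.3, 0.7, 3.1]
width: 44.9
```

{"op": "send_rows", "data": {
  "gripper": [-1,-1,-1,-1,-1,-1,-1,-1,-1,-1],
  "travel": [
    [0,0,0],
    [0,0,0],
    [0,0,0],
    [0,0,0],
    [0,0,0.03],
    [0,0,0.06],
    [0,0,0.1],
    [0,0,0.11],
    [-0.0865,0.0358,0],
    [-0.0865,0.0358,0]
  ],
  "yaw": [0,0,0,0,0,0,0,0,0,0]
}}

```text
time: 18.35
tcp_pos: [570.8, 20.5, 203.0]
tcp_rot: [[0.005, 0.991, -0.132], [-0.0, -0.132, -0.991], [-1.0, 0.005, -0.001]]
ft_force: [-0.2, -0.0, 0.1]
width: 85.6
```

{"op": "send_rows", "data": {
  "gripper": [-1,-1,-1,-1,-1,-1],
  "travel": [
    [-0.0865,0.0358,0],
    [-0.0865,0.0358,0],
    [-0.0865,0.0358,0],
    [0,0,0],
    [0,0,0],
    [0,0,0]
  ],
  "yaw": [0,0,0,0,0,0]
}}

```text
time: 18.95
tcp_pos: [467.0, 63.2, 200.4]
tcp_rot: [[0.001, 0.991, -0.131], [-0.0, -0.131, -0.991], [-1.0, 0.001, -0.0]]
ft_force: [-0.3, 0.1, 0.2]
width: 85.9
```

```bash
python3 look.py w7
python3 - <<'E'
from h import *
im=arm.read_camera('top')[:,:,::-1]
w=cv2.imread('pics/w7.png')
a=cv2.resize(im[130:215,185:420],(640,231),interpolation=cv2.INTER_CUBIC)
cv2.imwrite('pics/c4.png',np.vstack([a,w[:350]]))
E
```

```text
18.95 [467.   63.2 200.4] [[0.001, 0.991, -0.131], [-0.0, -0.131, -0.991], [-1.0, 0.001, -0.0]] 85.90821736394288 [-0.28816163  0.12081026  0.21542313]
```

View pics/c4.png

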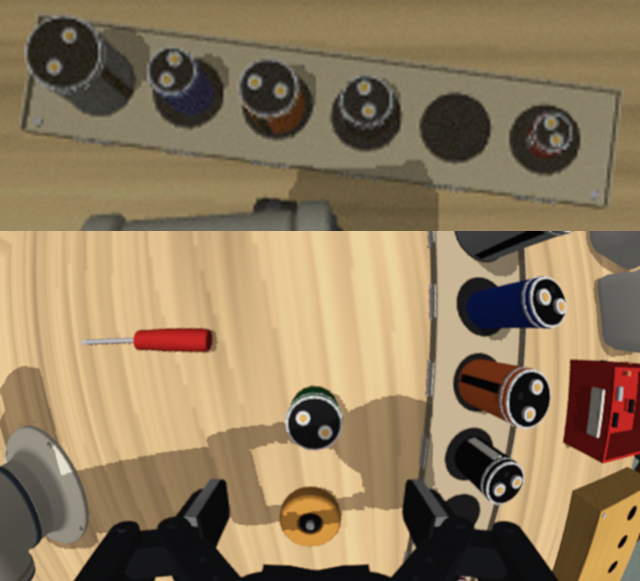

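Black is upright on disc q, its top at composite pixel (366,100). The green top is at wrist pixel (314,187).

Run:
```python
from h import *
print(ray('top',(318.9,166.2),102).round(1))
p=dict(np.load('pics/w7.npz'))
for uv,z in(((314,187),64),((311,286),25)): print(uv,ray('wrist',uv,z,p).round(1))
```

```text
[641.1  -8.4 102. ]
(314, 187) [466.4  69.2  64. ]
(311, 286) [445.9 -56.1  25. ]
```

{"op": "send_rows", "data": {
  "gripper": [-1,-1,-1,-1,-1,-1,1,1,1,1],
  "travel": [
    [0,0.004,-0.06],
    [0,0,-0.11],
    [0,0,-0.11],
    [0,0,-0.085],
    [0,0,-0.03],
    [0,0,0],
    [0,0,0],
    [0,0,0],
    [0,0,0],
    [0,0,0]
  ],
  "yaw": [0,0,0,0,0,0,0,0,0,0]
}}

```text
time: 20.05
tcp_pos: [467.8, 65.2, 44.4]
tcp_rot: [[0.004, 0.991, -0.131], [0.0, -0.131, -0.991], [-1.0, 0.004, -0.001]]
ft_force: [-0.2, -0.2, 6.9]
width: 50.5
```

{"op": "send_rows", "data": {
  "gripper": [1,1,1,1,1,1,1],
  "travel": [
    [0,0,0],
    [0,0,0],
    [0,0,0.05],
    [0,0,0.1],
    [0,0,0.05],
    [0,0,0],
    [0,0,0]
  ],
  "yaw": [0,0,0,0,0,0,0]
}}

```text
time: 20.75
tcp_pos: [466.3, 65.1, 121.4]
tcp_rot: [[0.0, 0.991, -0.131], [0.0, -0.131, -0.991], [-1.0, 0.0, -0.0]]
ft_force: [0.7, -0.2, -2.2]
width: 50.5
```

```bash
python3 look.py w8
```

```text
20.75 [466.3  65.1 121.4] [[0.0, 0.991, -0.131], [0.0, -0.131, -0.991], [-1.0, 0.0, -0.0]] 50.539466812261495 [ 0.68085824 -0.15277798 -2.22109133]
```

View pics/w8.png

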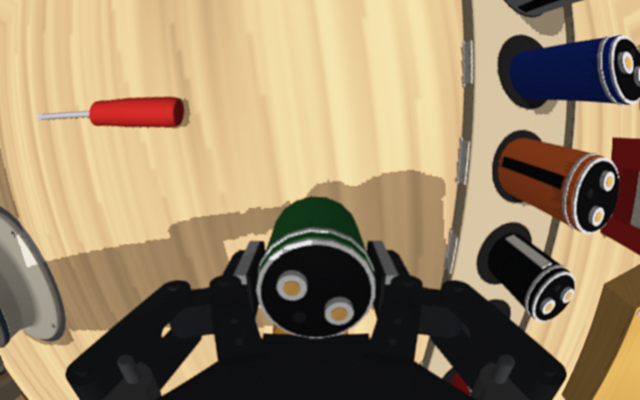

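Green is held the same way orange was: its top centre is at about (316,283), with the same rim position. I'll carry it up and over to p.

{"op": "send_rows", "data": {
  "gripper": [1,1,1,1,1,1,1,1,1,1],
  "travel": [
    [0,0,0.06],
    [0,0,0.04],
    [0.04,-0.0383,0],
    [0.08,-0.0765,0],
    [0.08,-0.0765,0],
    [0.08,-0.0765,0],
    [0.08,-0.0765,0],
    [0.045,-0.0432,0],
    [0,0,0],
    [0,0,0]
  ],
  "yaw": [0,0,0,0,0,0,0,0,0,0]
}}

```text
time: 21.8
tcp_pos: [627.9, -90.1, 160.1]
tcp_rot: [[-0.003, 0.991, -0.131], [0.001, -0.131, -0.991], [-1.0, -0.003, -0.001]]
ft_force: [-0.8, 0.3, -2.7]
width: 51.0
```

{"op": "send_rows", "data": {
  "gripper": [1,1,1,1,1,1,1,1,1],
  "travel": [
    [0,0,-0.04],
    [0,0,-0.07],
    [0,0,-0.07],
    [0,0,-0.04],
    [0,0,-0.015],
    [0,0,-0.006],
    [0,0,0],
    [0,0,0],
    [0,0,0]
  ],
  "yaw": [0,0,0,0,0,0,0,0,0]
}}

```text
time: 22.7
tcp_pos: [628.6, -89.7, 66.3]
tcp_rot: [[0.001, 0.991, -0.13], [0.0, -0.13, -0.991], [-1.0, 0.001, -0.0]]
ft_force: [-0.9, 1.6, 2.5]
width: 51.1
```

Contact. I'll release, go up and back off.

{"op": "send_rows", "data": {
  "gripper": [-1,-1,-1,-1,-1,-1,-1,-1,-1,-1],
  "travel": [
    [0,0,0],
    [0,0,0],
    [0,0,0],
    [0,0,0],
    [0,0,0.03],
    [0,0,0.07],
    [0,0,0.11],
    [0,0,0.12],
    [0,0,0.05],
    [-0.05,0,0]
  ],
  "yaw": [0,0,0,0,0,0,0,0,0,0]
}}

```text
time: 23.7
tcp_pos: [610.6, -90.2, 223.5]
tcp_rot: [[0.01, 0.991, -0.13], [-0.002, -0.13, -0.991], [-1.0, 0.01, 0.001]]
ft_force: [-0.5, -0.8, -0.4]
width: 85.5
```

{"op": "send_rows", "data": {
  "gripper": [-1,-1,-1,-1,-1,-1,-1,-1,-1,-1],
  "travel": [
    [-0.09,0,0],
    [-0.1,0,0],
    [-0.1,0,0],
    [-0.1,0,0],
    [-0.05,0,0],
    [0,0,0],
    [0,0,0],
    [0,0,0],
    [0,0,0],
    [0,0,0]
  ],
  "yaw": [0,0,0,0,0,0,0,0,0,0]
}}

```text
time: 24.7
tcp_pos: [432.8, -89.9, 216.9]
tcp_rot: [[-0.001, 0.991, -0.13], [0.0, -0.13, -0.991], [-1.0, -0.001, -0.0]]
ft_force: [-1.3, -0.4, 0.3]
width: 85.4
```

Run:
```python
from h import *
im=arm.read_camera('top')[:,:,::-1]
s=arm.read_camera('scene')[:,:,::-1]
a=cv2.resize(im[130:215,185:420],(640,231),interpolation=cv2.INTER_CUBIC)
cv2.imwrite('pics/c5.png',np.vstack([a,s[40:400]]))
```

```text
(no output)
```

View pics/c5.png

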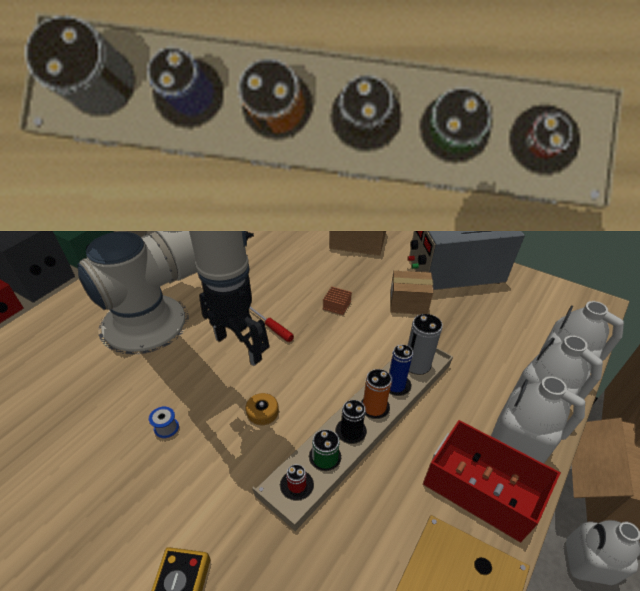

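All six stand upright in the right order; the green top is at composite pixel (462,117). One numeric check, then I hand in if it's good.

Run:
```python
from h import *
g=ray('top',(354.2,172.5),86); b=ray('top',(247.9,155.6),134); print(g.round(1), g[:2]-[628.5,-91.6], b[:2]-[662,157.7])
if np.hypot(*(g[:2]-[628.5,-91.6]))<8: print(arm.close_job())
```

```text
[628.6 -92.7  86. ] [ 0.05510989 -1.05079432] [-1.67815347 -4.00939016]
the job is handed in; nothing more can be done
None
```

All four capacitors are on the shelf row and the job is handed in, at about 25 s of the 109 s allowed. From grey to red they stand blue on s, orange on r, black on q and green on p. The hand-in gives no verdict.

My last top-camera measurements, each against its mark's centre (limit 13 mm):

| Capacitor | Mark | Offset from centre |
|---|---|---|
| Blue | s | about 4.3 mm |
| Orange | r | about 2 mm |
| Black | q | about 1.4 mm |
| Green | p | about 1 mm |

- **Final view:** all six stand upright. Grey and red look unmoved, judged by eye rather than measured. The gripper is open and clear of everything.
- **Set-downs:** I released each one only after the force reading showed it was resting on the board, so none were dropped.
- **Black:** it first touched down about 6 mm short because some of my moves were cut off at the speed limit. I lifted it slightly, shifted it and set it down again.
- **Camera disagreement:** the wrist camera read 2 to 7 mm different in y from the top camera. I relied mainly on the top camera, which fit how each placed capacitor ended up.

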